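Draw the charged battery from its charger

TASK

The battery pack in the charger with the green lamp is charged: slide it straight out through the front of its roofed charger and set it down gently, lying flat on the middle of the blue mat. Leave the other pack in the charger with the red lamp.

Things in the scene. Friction and masses are not known exactly. Their poses are not given: they have to be found in the camera images.
- charged_pack: rectangular power-tool battery pack, black with an orange grip end, 120 (x) x 50 (y) x 42 (z) mm, 0.25 to 0.45 kg. Origin: centre of its underside; z up, x along its length, -x towards the free grip end. It starts in the green-lamp charger axes parallel to the charger's, underside 6 mm above the bench; 57 to 64 mm of its -x end stands free in front, to be gripped from above across the 50 mm width. No latch.
- charging_pack: the other, identical battery pack, in the red-lamp charger, to be left there. Same size and axes as the charged pack.
- green_charger: grey charger fixed to the bench, 100 (x) x 82 (y) x 59 (z) mm, with a green lamp dome on its roof (top of the lamp 65 mm above the bench). Origin: centre of its underside; z up; -x points out of its open front, the way the pack comes out. Its bay is 58 mm wide and 46 mm high (floor 6 mm thick, under a closed 7 mm roof) and 65 mm deep, closed at the sides and rear; its front mouth is at x = -50 mm. An identical charger with a red lamp stands elsewhere on the bench.
- mat: blue square mat fixed on the bench, 180 x 180 mm, 3 mm thick. Origin: centre of its underside, z up.
Mind the look-alikes: they are no part of the job. Leave any yellow look-alike of the charged_pack alone.

How it is judged (in metres and radians):
On the way:
1. the charged pack is drawn wholly out of the front of its charger (x of charged_pack in the frame of green_charger below -0.112 m), for 0.1 s.
At the end, for the whole second after the job is handed in: The charged pack lies at rest on its underside on the mat, its centre within 50 mm of the mat's centre; the other pack is within 15 mm of where it started, in its charger (horizontal distance between charged_pack and mat below 0.05 m and height (world z) of charged_pack below 0.008 m and angle between charged_pack's own z axis and vertical below 0.1 rad and linear speed of charged_pack below 0.02 m/s and distance of charging_pack from where it was at the start of the episode below 0.015 m); the robot touches nothing.
It fails at once if the other pack is moved more than 15 mm (distance of charging_pack from where it was at the start of the episode above 0.015 m).
It fails at once if the charged pack is dropped or slammed onto the mat (faster than 0.6 m/s, less than 50 mm above the bench, over the mat) (horizontal distance between charged_pack and mat below 0.09 m and height (world z) of charged_pack below 0.05 m and linear speed of charged_pack above 0.6 m/s).
It also fails if it takes over 42 s, if anything falls off the work surface, if the arm or the gripper's body presses on something with over 40 N, if the wrist force passes 120 N, or if a joint passes its speed limit or range.

ROBOT

A 6-joint arm with a two-finger parallel gripper is mounted at the origin on a cart in front of the work surface, level with it; the furniture and walls round the work are solid. World frame = base frame: x ahead of the robot, y to its left, z up, the work surface at z = 0. Lengths are in mm, angles in rad, forces in N, time in s.
With the tool pointing down it reaches from about 350 to 775 mm from the base axis. Payload 7.3 kg.
Tool frame: the origin (TCP) lies on the centre line of the jaws, within the pads' length; the fingertips stand 22 mm ahead of it and the grasp point (between the pads) lies 3 mm ahead of it; z points along the fingers, y is the direction in which the jaws open and shut (so a half turn about z gives the same grasp; the last joint's range is limited). The gripper opens to 92 mm and grips with 3 to 60 N. Pads are 19 mm wide; open, the fingers measure 130 mm over their backs; the gripper's body (75 mm by 190 mm) begins 47 mm behind the grasp point.
Start: joints at [1.133, 0.342, 1.524, -0, 1.275, -0.146], TCP at [151.014, 502.829, 248.741] pointing down, gripper open.
Joint ranges: [-2.53, 2.53], [-0.77, 2.02], [0.04, 2.7], [-1, 4.14], [0.28, 2.66], [-3.11, 3.11]. Speed limits (rad/s): [2.57, 2.57, 3.14, 3.14, 3.14, 3.14].

INTERFACE

Orientations are given as [roll, pitch, yaw] about the fixed x, y, z axes, in that order (R = Rz(yaw) Ry(pitch) Rx(roll)).
In Python, from plant import get_obs, capture, close_job gives the robot as it stands.
- The arm moves only by the tool carry_out, never from a script. Its arguments are lists of equal length, an entry for each row: "xyz": the shift along the tool's x, y, z scaled (see below), a list of three; "dr": the turn, a rotation vector about the tool's x, y, z scaled (see below), a list of three. A call has 1 to 8 rows; each row shifts and turns the commanded pose from where the row before left it, along the tool's axes as they then stand; what a row does not reach is not made up. The controller multiplies each number of a shift by 0.06 m and each number of a turn by 8 degrees. A row lasts 1/8 s, in which the tool goes at most 62.5 mm and 10.7 degrees, less where a joint would pass 70% of its speed; a pose out of reach is approached as far as the arm can. A call with a number of a shift or a turn outside -1 to 1 is refused whole. A call with a gripper value outside its range is refused whole. "gripper" is the gripper's target within -1 to 1 (fully open at 1, half-way at 0, shut at -1), set as the call begins (left out, the last holds). The fingers move at their own pace and stop on an object; the grip force is fixed at half the most. Time passes only in rows, so rows that do not move let the fingers close. It gives the time, the measured TCP pose, the force and the opening at its end, in the units of the state.
- get_obs(): the state, without advancing time (a new reading comes with each control period).
- capture(name): name is "scene" or "top" or "wrist"; returns a dict with "image" (384x512x3 uint8, blue, green, red), "fx", "fy", "cx", "cy" (pixels), "pose" (4x4, takes a point from camera to world coordinates). Camera axes: x right, y up, looking along -z (the intrinsics and any distortion apply to the point x, -y, -z); pixel columns grow to the right and rows downward; lengths in mm; the calibration is good to about 2 mm. A picture is of the moment at which its call begins. There is no depth.
- close_job(): hands the job in, once; it reports no verdict.
The state is a dict: "time": time; "joint_positions": joint angles; "dq": joint speeds; "tau": joint torques, N m; "tool_pos": TCP position; "tcp_rot": TCP orientation; "contact_force": force on the tool from outside, world axes, zero at the start; "moment": the same for the moment, N m; "grip_width": finger opening in mm.
Only numpy, scipy, OpenCV 4.12 (cv2) and the standard library are available. Lean on these libraries where they do the work, as an engineer would, in place of code of your own. Each camera call takes 0.05 s, during which the arm holds its last target.

## Working session

There is one attempt and no reset: what is moved stays moved. The work goes in short steps, Python scripts to look and compute and a tool call to move; the robot and the scene stay as the last step left them, time stands still between calls to the robot, and variables do not carry over. Pictures are saved under pics/ and viewed, and the job is handed in when it is done.

Besides the shell and the picture viewer there is one more tool, called after ">>>" by a JSON object that holds its "method" and its "body", one argument or row to a line. carry_out: Moves the arm, as the interface text tells. Shifts and turns lie within -1 to 1; 1 stands for 0.06 m of shift or 8 degrees of turn. Its arguments: {"type":"object","properties":{"xyz":{"type":"array"},"dr":{"type":"array"},"gripper":{"type":"number"}},"required":["xyz","dr"]}

```bash
mkdir -p pics; ls; python3 - <<'E'
from plant import get_obs, capture
import cv2, pickle
print(get_obs())
for n in ["scene","top","wrist"]:
    c=capture(n); cv2.imwrite(f"pics/{n}0.png",c["image"]); pickle.dump(c,open(f"{n}0.pkl","wb"))
    print(n,{k:v for k,v in c.items() if k!="image"})
E
```

```text
pics
{'time': 0.0, 'joint_positions': array([ 1.13300807e+00,  3.42700758e-01,  1.52503718e+00, -6.86376146e-06,
        1.27538289e+00, -1.45990883e-01]), 'dq': array([-1.03426493e-04,  1.02121291e-03,  7.02102200e-04,  3.39238163e-03,
        7.43030073e-04, -1.42500732e-06]), 'tau': array([-9.04145622e-05, -4.31248248e+01, -2.44221747e+01,  7.16794655e-02,
        5.61040943e-02, -1.67104563e-04]), 'tool_pos': array([150.84241388, 502.46752527, 248.04929604]), 'tcp_rot': array([-3.14007978e+00, -2.15814227e-04,  2.84979712e+00]), 'contact_force': array([ 0.16331862,  0.03796294, -0.43573892]), 'moment': array([-0.0004276 ,  0.06756275,  0.0043619 ]), 'grip_width': 91.86768060794468}
scene {'fx': 374.64735997488293, 'fy': 374.64735997488293, 'cx': 258.2561321143021, 'cy': 190.97568640342632, 'pose': array([[ 7.01403956e-01,  2.81987433e-01, -6.54611013e-01,
        -6.33949050e+01],
       [-7.12485602e-01,  2.51718990e-01, -6.54982303e-01,
        -5.87514530e+02],
       [-1.99187551e-02,  9.25808100e-01,  3.77468681e-01,
         4.14137338e+02],
       [ 0.00000000e+00,  0.0000
[... 269 characters left out ...]
14941e-01, -1.23282041e-02, -4.25755956e-03,
         2.97006093e+01],
       [-5.39846779e-03,  9.40429142e-02,  9.95553508e-01,
         1.12330156e+03],
       [ 0.00000000e+00,  0.00000000e+00,  0.00000000e+00,
         1.00000000e+00]])}
wrist {'fx': 296.9141563545778, 'fy': 296.9141563545778, 'cx': 255.5975631461657, 'cy': 185.62602960803008, 'pose': array([[ 2.88067685e-01, -9.23982844e-01, -2.51540678e-01,
         8.19786836e+01],
       [ 9.57609294e-01,  2.77621640e-01,  7.68808438e-02,
         5.23633274e+02],
       [-1.20344498e-03, -2.63024578e-01,  9.64788383e-01,
         3.84193949e+02],
       [ 0.00000000e+00,  0.00000000e+00,  0.00000000e+00,
         1.00000000e+00]])}
```

View pics/scene0.png

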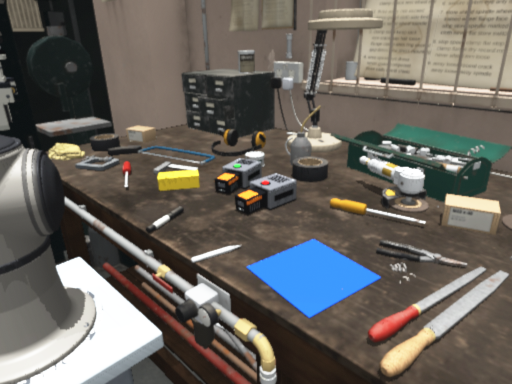

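View pics/top0.png

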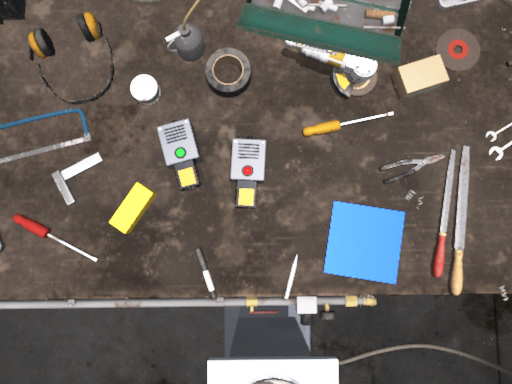

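View pics/wrist0.png

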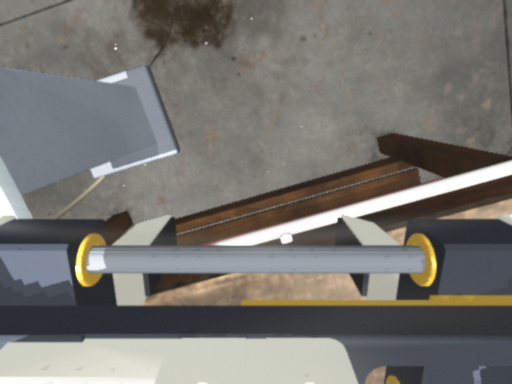

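The top view shows two chargers. The green lamp is at (180,153), with its pack's grip end at (187,176). The red lamp is at (248,171), with its pack at (246,196). The yellow block at (132,208) is a look-alike and the blue mat is at (365,243). The green-lamp charger's pack is the one meant. I'll confirm that in an enlarged crop.

```bash
python3 - <<'E'
import cv2,pickle
c=pickle.load(open("top0.pkl","rb"))
a=cv2.resize(c["image"][110:215,145:275],None,fx=6,fy=5.7,interpolation=cv2.INTER_CUBIC)
a=cv2.resize(c["image"][110:210,145:275],None,fx=6,fy=6,interpolation=cv2.INTER_CUBIC); cv2.imwrite("pics/crop.png",a)
s=pickle.load(open("scene0.pkl","rb"))
cv2.imwrite("pics/crops.png",cv2.resize(s["image"][145:225,200:310],None,fx=7,fy=7,interpolation=cv2.INTER_CUBIC))
E
```

```text
(no output)
```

View pics/crop.png

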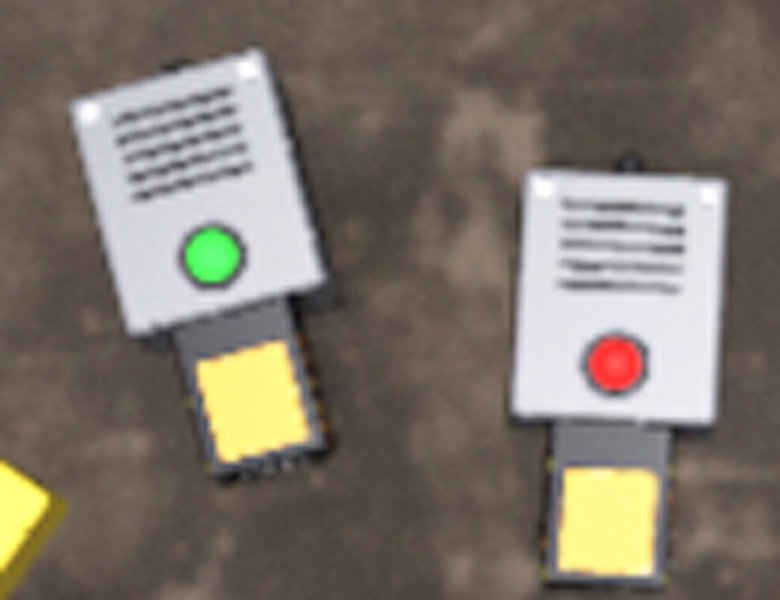

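View pics/crops.png

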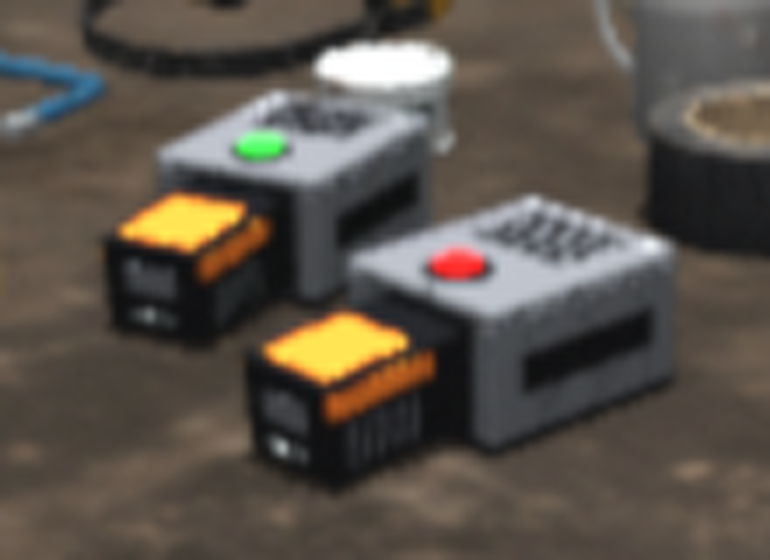

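The crop confirms it. In the crop the green-lamp charger is on the left (lamp at (212,255)) with its grip end at (255,405); the red one is on the right and stays. Next I'll work out the metric poses.

```bash
cat > h.py <<'E'
import numpy as np,cv2,pickle
def pix2w(c,uv,z):
    uv=np.atleast_2d(np.array(uv,float))
    d=np.c_[(uv[:,0]-c["cx"])/c["fx"],-(uv[:,1]-c["cy"])/c["fy"],-np.ones(len(uv))]@c["pose"][:3,:3].T
    o=c["pose"][:3,3]; return o+d*((z-o[2])/d[:,2])[:,None]
def w2pix(c,P):
    P=np.atleast_2d(P); q=(P-c["pose"][:3,3])@c["pose"][:3,:3]
    return np.c_[c["cx"]+c["fx"]*q[:,0]/-q[:,2],c["cy"]-c["fy"]*q[:,1]/-q[:,2]]
E
python3 - <<'E'
from h import *
c=pickle.load(open("top0.pkl","rb")); im=c["image"]
T=lambda l:np.array(l)/6+[144.6,109.6]
r=pix2w(c,T([(72,103),(262,50),(328,285),(132,333)]),59)
print("roof",r.round(1), "c",r.mean(0).round(1))
f=(r[2]+r[3])/2;b=(r[0]+r[1])/2;d=f-b;print("len",np.linalg.norm(d),"dir",np.degrees(np.arctan2(d[1],d[0])),"wid",np.linalg.norm(r[1]-r[0]))
o=pix2w(c,T([(195,362),(290,342),(312,445),(222,465)]),48);print("orange",o.round(1),o.mean(0)); d=(o[2]+o[3]-o[0]-o[1]);print(np.degrees(np.arctan2(d[1],d[0])))
e=pix2w(c,T([(212,470),(325,448)]),48);print("free end",e.round(1),e.mean(0))
rr=pix2w(c,T([(528,172),(725,180),(716,425),(512,417)]),59);print("red",rr.round(1))
hsv=cv2.cvtColor(im,cv2.COLOR_BGR2HSV)
for n,lo,hi,z,x0,x1 in [("mat",(100,120,80),(125,255,255),3,300,430),("lamp",(50,100,100),(80,255,255),63,160,200),("orange",(15,60,150),(35,255,255),48,165,215)]:
    m=cv2.inRange(hsv,lo,hi); m[:,:x0]=0;m[:,x1:]=0; m[:110]=0 
    k,l,s,ce=cv2.connectedComponentsWithStats(m); i=1+s[1:,4].argmax()
    w=pix2w(c,np.argwhere(l==i)[:,::-1],z)
    R=cv2.minAreaRect(w[:,:2].astype(np.float32));print(n,ce[i],w.mean(0).round(1),R)
s=pickle.load(open("scene0.pkl","rb"))
hs=cv2.cvtColor(s["image"],cv2.COLOR_BGR2HSV)
m=cv2.inRange(hs,(50,120,100),(80,255,255));m[:,:200]=0;m[:,260:]=0;m[:150]=0;p=np.argwhere(m)[:,::-1].mean(0);print("scene lamp",p,pix2w(s,p,63))
m=cv2.inRange(hs,(100,120,80),(125,255,255));m[:230]=0;p=np.argwhere(m)[:,::-1];print("scene mat",pix2w(s,p,3)[:,:2].min(0),cv2.minAreaRect(pix2w(s,p,3)[:,:2].astype(np.float32)))
E
```

```text
roof [[713.6 270.4  59. ]
 [734.4 193.7  59. ]
 [638.  167.1  59. ]
 [619.6 245.5  59. ]] c [676.4 219.2  59. ]
len 98.58217175419963 dir -164.85297481379786 wid 79.42696388527541
orange [[609.1 222.2  48. ]
 [616.8 183.9  48. ]
 [574.8 174.9  48. ]
 [567.2 211.2  48. ]] [591.97690223 198.05240403  48.        ]
-166.608642443946
free end [[565.2 215.2  48. ]
 [573.6 169.7  48. ]] [569.38580725 192.45233067  48.        ]
red [[682.9  86.6  59. ]
 [678.7   7.5  59. ]
 [579.7  12.4  59. ]
 [583.9  93.7  59. ]]
mat [364.11275416 242.11256932] [ 429.1 -234.8    3. ] ((429.8421630859375, -234.83543395996094), (181.7566680908203, 181.91629028320312), 80.20907592773438)
lamp [179.859375 152.140625] [650.  213.1  63. ] ((650.3298950195312, 212.7817840576172), (19.28058433532715, 19.415380477905273), 89.26788330078125)
orange [186.61510791 176.43884892] [593.  199.1  48. ] ((593.0728149414062, 199.26272583007812), (42.944889068603516, 38.11680603027344), 15.155084609985352)
scene lamp [236.57142857 165.85714286] [[643.83121864 209.30301952  63.        ]]
scene mat [ 324.42906339 -336.99447861] ((428.82977294921875, -232.61180114746094), (183.4068603515625, 183.35231018066406), 80.1287841796875)
```

Pack found at about (627,208), yaw about 15°, with its free end at about (569,193). The mat centre is at about (429.5,-234). I'll turn the tool to yaw 195°, then move above the grip end.

>>> {"method": "carry_out", "body": {
  "xyz": [
    [0,0,0],
    [0,0,0],
    [0,0,0],
    [0,0,0],
    [-0.49,-0.566,0],
    [-0.49,-0.566,0],
    [-0.49,-0.566,0],
    [-0.49,-0.566,0]
  ],
  "dr": [
    [0,0,-0.99],
    [0,0,-0.99],
    [0,0,-0.99],
    [0,0,-0.99],
    [0,0,0],
    [0,0,0],
    [0,0,0],
    [0,0,0]
  ],
  "gripper": 1
}}

```text
time: 1.15
tool_pos: [300.6, 401.0, 248.5]
tcp_rot: [-3.142, -0.0, -2.88]
contact_force: [0.0, 0.9, -0.1]
grip_width: 92.0
```

>>> {"method": "carry_out", "body": {
  "xyz": [
    [-0.49,-0.566,0],
    [-0.49,-0.566,0],
    [-0.49,-0.566,0],
    [-0.49,-0.566,0],
    [-0.49,-0.566,0],
    [-0.49,-0.566,0],
    [-0.49,-0.566,0],
    [-0.49,-0.566,0]
  ],
  "dr": [
    [0,0,0],
    [0,0,0],
    [0,0,0],
    [0,0,0],
    [0,0,0],
    [0,0,0],
    [0,0,0],
    [0,0,0]
  ]
}}

```text
time: 2.15
tool_pos: [598.1, 199.2, 248.4]
tcp_rot: [3.141, -0.001, -2.881]
contact_force: [1.0, -0.3, 0.7]
grip_width: 91.7
```

>>> {"method": "carry_out", "body": {
  "xyz": [
    [0,0,0.3],
    [0,0,0.3],
    [0,0,0]
  ],
  "dr": [
    [0,0,0],
    [0,0,0],
    [0,0,0]
  ]
}}

```text
time: 2.52
tool_pos: [596.2, 199.9, 210.9]
tcp_rot: [3.141, -0.004, -2.881]
contact_force: [0.5, -0.2, 0.9]
grip_width: 91.6
```

```bash
python3 - <<'E'
from plant import get_obs, capture
import cv2, pickle
print(get_obs())
for n in ["top","wrist"]:
    c=capture(n); cv2.imwrite(f"pics/{n}1.png",c["image"]); pickle.dump(c,open(f"{n}1.pkl","wb"))
E
```

```text
{'time': 2.525, 'joint_positions': array([ 2.01643069e-01,  5.64721623e-01,  1.26900898e+00,  1.10641027e-04,
        1.31191079e+00, -1.63004097e+00]), 'dq': array([ 0.00576052, -0.02663122, -0.03900708, -0.00113177,  0.01950242,
       -0.00046769]), 'tau': array([-2.27530170e-01, -5.37840772e+01, -2.42482728e+01, -4.66713624e-02,
       -1.36604290e-01, -3.72238628e-04]), 'tool_pos': array([596.22311311, 199.89292683, 210.86197499]), 'tcp_rot': array([ 3.14124627, -0.00403531, -2.88073278]), 'contact_force': array([ 0.4549449 , -0.20009061,  0.85467637]), 'moment': array([0.04308725, 0.05533912, 0.00210429]), 'grip_width': 91.64830095540687}
```

View pics/wrist1.png

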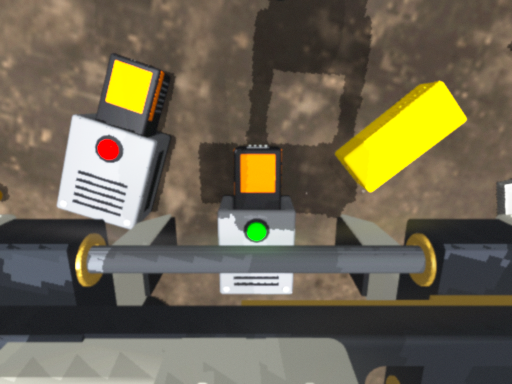

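The wrist view shows the green lamp at (257,230), the orange patch at (258,172) and the pack's end corners at about (236,150) and (281,150). The yellow block is at (402,137), and the red charger is on the left. I'll measure the pack from this view.

```bash
python3 - <<'E'
from h import *
c=pickle.load(open("wrist1.pkl","rb")); im=c["image"]
cv2.imwrite("pics/wc.png",cv2.resize(im[135:245,205:310],None,fx=5,fy=5,interpolation=cv2.INTER_CUBIC))
hsv=cv2.cvtColor(im,cv2.COLOR_BGR2HSV)
for n,lo,hi,z in [("orange",(8,100,120),(30,255,255),48),("lamp",(50,100,100),(80,255,255),63)]:
    m=cv2.inRange(hsv,lo,hi);m[:,:225]=0;m[:,300:]=0
    k,l,s,ce=cv2.connectedComponentsWithStats(m);i=1+s[1:,4].argmax()
    w=pix2w(c,np.argwhere(l==i)[:,::-1],z);print(n,ce[i],w.mean(0).round(1),cv2.minAreaRect(w[:,:2].astype(np.float32)))
E
```

```text
orange [257.55066387 172.56813417] [592.2 202.   48. ] ((592.3326416015625, 202.0113983154297), (41.371604919433594, 36.86756896972656), 14.932164192199707)
lamp [256.1884984  231.35463259] [649.6 215.8  63. ] ((649.8810424804688, 215.67788696289062), (20.937152862548828, 20.62504005432129), 58.070213317871094)
```

View pics/wc.png

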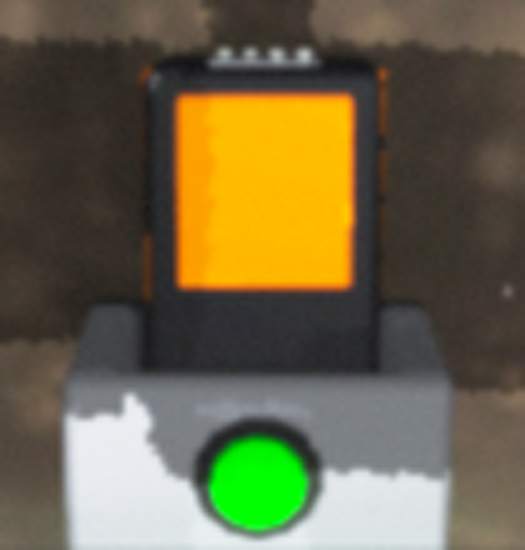

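>>> {"method": "carry_out", "body": {
  "xyz": [
    [0,0.025,0.5],
    [0,0,0.5],
    [0,0,0.5],
    [0,0,0.5],
    [0,0,0.3],
    [0,0,0]
  ],
  "dr": [
    [0,0,0],
    [0,0,0],
    [0,0,0],
    [0,0,0],
    [0,0,0],
    [0,0,0]
  ]
}}

```text
time: 3.38
tool_pos: [596.4, 201.7, 74.2]
tcp_rot: [3.141, -0.001, -2.88]
contact_force: [-0.0, 1.0, 0.9]
grip_width: 91.7
```

>>> {"method": "carry_out", "body": {
  "xyz": [
    [0,0,0.3],
    [0,0,0.3],
    [0,0,0.05],
    [0,0,0],
    [0,0,0]
  ],
  "dr": [
    [0,0,0],
    [0,0,0],
    [0,0,0],
    [0,0,0],
    [0,0,0]
  ]
}}

```text
time: 4.0
tool_pos: [597.1, 201.8, 36.3]
tcp_rot: [3.142, 0.001, -2.88]
contact_force: [-0.8, 0.1, 0.8]
grip_width: 92.0
```

```bash
python3 - <<'E'
from plant import get_obs, capture
from h import *
o=get_obs();print(o["tool_pos"],o["tcp_rot"])
c=capture("wrist");cv2.imwrite("pics/wrist2.png",c["image"])
c=capture("scene");cv2.imwrite("pics/scene2.png",cv2.resize(c["image"][90:240,150:350],None,fx=4,fy=4))
E
```

```text
[597.08587101 201.75711489  36.25973256] [ 3.14159189e+00  1.10192912e-03 -2.88048412e+00]
```

View pics/wrist2.png

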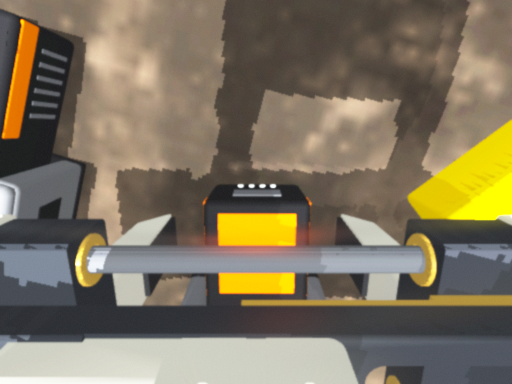

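View pics/scene2.png

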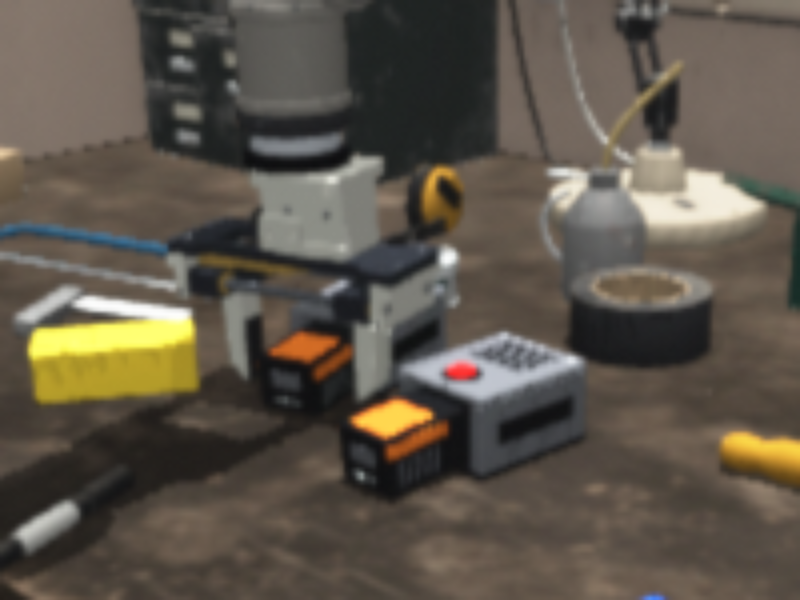

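The jaws straddle the pack symmetrically: the orange patch spans 218–296 and the fingers span 115–400, both centred near 257. I'll lower 4 mm and close.

>>> {"method": "carry_out", "body": {
  "xyz": [
    [0,0,0.07],
    [0,0,0]
  ],
  "dr": [
    [0,0,0],
    [0,0,0]
  ]
}}

```text
time: 4.35
tool_pos: [596.4, 201.6, 31.2]
tcp_rot: [3.141, -0.001, -2.88]
contact_force: [-0.4, -1.2, -0.4]
grip_width: 92.0
```

>>> {"method": "carry_out", "body": {
  "xyz": [
    [0,0,0],
    [0,0,0],
    [0,0,0],
    [0,0,0],
    [0,0,0],
    [0,0,0],
    [0,0,0],
    [0,0,0]
  ],
  "dr": [
    [0,0,0],
    [0,0,0],
    [0,0,0],
    [0,0,0],
    [0,0,0],
    [0,0,0],
    [0,0,0],
    [0,0,0]
  ],
  "gripper": -1
}}

```text
time: 5.35
tool_pos: [596.7, 201.7, 31.6]
tcp_rot: [3.142, 0.0, -2.88]
contact_force: [-0.4, -0.0, 0.8]
grip_width: 49.8
```

The grip holds at 49.8 mm. I'll slide the pack straight out along tool +x.

>>> {"method": "carry_out", "body": {
  "xyz": [
    [0.05,0,-0.015],
    [0.15,0,0],
    [0.25,0,0],
    [0.25,0,0],
    [0.25,0,0],
    [0.25,0,0],
    [0.25,0,0],
    [0.25,0,0]
  ],
  "dr": [
    [0,0,0],
    [0,0,0],
    [0,0,0],
    [0,0,0],
    [0,0,0],
    [0,0,0],
    [0,0,0],
    [0,0,0]
  ]
}}

```text
time: 6.35
tool_pos: [496.8, 175.0, 32.4]
tcp_rot: [3.141, -0.001, -2.88]
contact_force: [0.2, -0.4, -2.1]
grip_width: 49.7
```

>>> {"method": "carry_out", "body": {
  "xyz": [
    [0.25,0,0],
    [0.15,0,0],
    [0,0,0],
    [0,0,0]
  ],
  "dr": [
    [0,0,0],
    [0,0,0],
    [0,0,0],
    [0,0,0]
  ]
}}

```text
time: 6.85
tool_pos: [475.6, 169.2, 32.6]
tcp_rot: [-3.142, 0.001, -2.881]
contact_force: [0.2, -1.4, -2.3]
grip_width: 49.8
```

```bash
python3 - <<'E'
from plant import get_obs, capture
from h import *
o=get_obs();print(o["tool_pos"],o["tcp_rot"])
c=capture("scene");cv2.imwrite("pics/scene3.png",cv2.resize(c["image"][90:240,150:350],None,fx=4,fy=4))
E
```

```text
[475.60585335 169.2289497   32.60523835] [-3.14157881e+00  1.12178685e-03 -2.88054072e+00]
```

View pics/scene3.png

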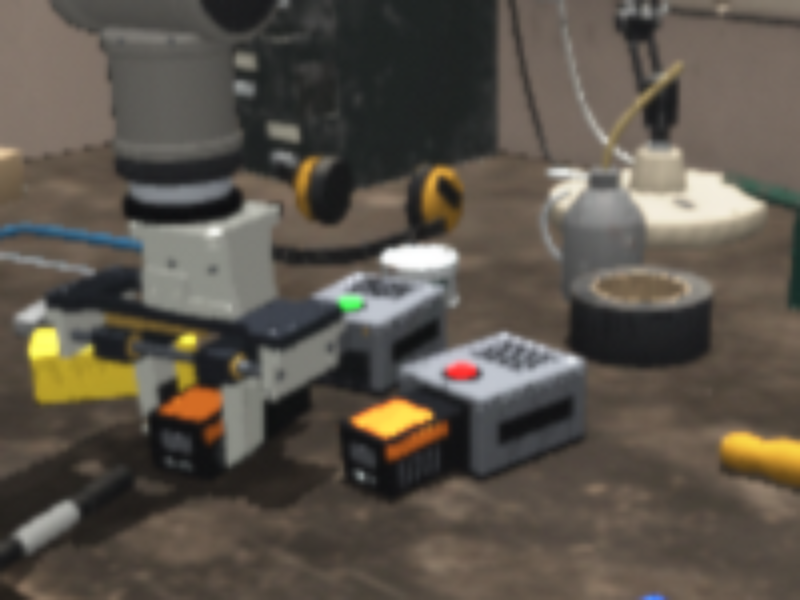

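The pack is fully out, having moved 125 mm, and the other pack hasn't moved. I'll lift it and carry it over the mat.

>>> {"method": "carry_out", "body": {
  "xyz": [
    [0,0,-0.15],
    [0,0,-0.35],
    [0,0,-0.4],
    [0,0,-0.4],
    [0,0,-0.4],
    [0,0,-0.2],
    [0,0,0],
    [0,0,0]
  ],
  "dr": [
    [0,0,0],
    [0,0,0],
    [0,0,0],
    [0,0,0],
    [0,0,0],
    [0,0,0],
    [0,0,0],
    [0,0,0]
  ]
}}

```text
time: 7.9
tool_pos: [474.4, 169.0, 145.6]
tcp_rot: [3.141, -0.001, -2.88]
contact_force: [0.1, 0.0, -2.7]
grip_width: 49.8
```

>>> {"method": "carry_out", "body": {
  "xyz": [
    [0.1,-0.21,0],
    [0.2,-0.42,0],
    [0.3,-0.629,0],
    [0.3,-0.629,0],
    [0.3,-0.629,0],
    [0.3,-0.629,0],
    [0.3,-0.629,0],
    [0.3,-0.629,0]
  ],
  "dr": [
    [0,0,0],
    [0,0,0],
    [0,0,0],
    [0,0,0],
    [0,0,0],
    [0,0,0],
    [0,0,0],
    [0,0,0]
  ]
}}

```text
time: 8.9
tool_pos: [420.3, -120.4, 146.0]
tcp_rot: [3.141, -0.001, -2.881]
contact_force: [1.2, -0.7, -3.0]
grip_width: 50.1
```

>>> {"method": "carry_out", "body": {
  "xyz": [
    [0.3,-0.629,0],
    [0.3,-0.629,0],
    [0.2,-0.419,0],
    [0.1,-0.21,0],
    [0,0,0],
    [0,0,0]
  ],
  "dr": [
    [0,0,0],
    [0,0,0],
    [0,0,0],
    [0,0,0],
    [0,0,0],
    [0,0,0]
  ]
}}

```text
time: 9.65
tool_pos: [398.4, -241.0, 146.2]
tcp_rot: [3.141, -0.0, -2.88]
contact_force: [-0.4, -0.7, -2.2]
grip_width: 49.6
```

```bash
python3 - <<'E'
from plant import get_obs, capture
from h import *
o=get_obs();print(o["tool_pos"],o["tcp_rot"],o["grip_width"],o["contact_force"])
for n in ["scene","wrist","top"]:
    c=capture(n);cv2.imwrite(f"pics/{n}4.png",c["image"]);pickle.dump(c,open(f"{n}4.pkl","wb"))
E
```

```text
[ 398.3528221  -241.03694682  146.18531844] [ 3.14058197e+00 -2.67831561e-04 -2.87991235e+00] 49.59347908123942 [-0.41748166 -0.72730924 -2.15965323]
```

View pics/scene4.png

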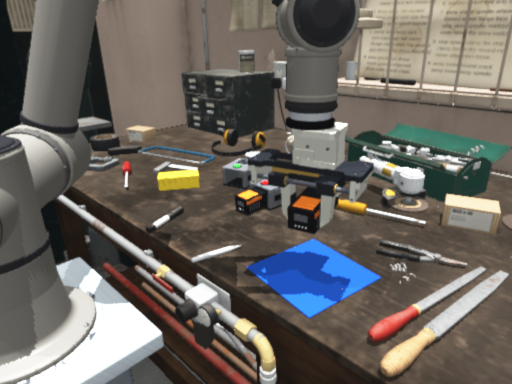

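View pics/wrist4.png

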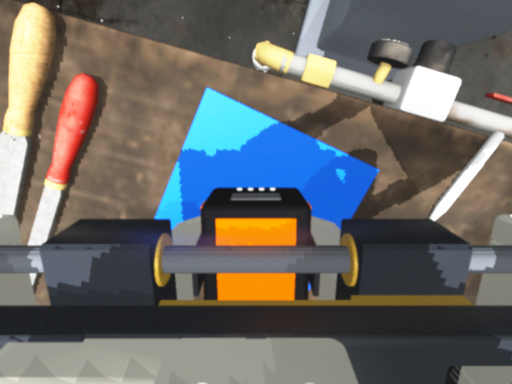

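View pics/top4.png

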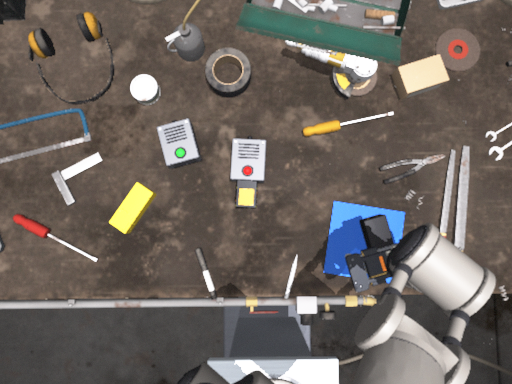

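The pack is held level over the mat; its dark back end is at about (378,232) in the top view. Lowering gently.

>>> {"method": "carry_out", "body": {
  "xyz": [
    [0,0,0.15],
    [0,0,0.3],
    [0,0,0.3],
    [0,0,0.3],
    [0,0,0.3],
    [0,0,0.2],
    [0,0,0.1],
    [0,0,0]
  ],
  "dr": [
    [0,0,0],
    [0,0,0],
    [0,0,0],
    [0,0,0],
    [0,0,0],
    [0,0,0],
    [0,0,0],
    [0,0,0]
  ]
}}

```text
time: 10.8
tool_pos: [398.5, -241.9, 47.2]
tcp_rot: [3.141, -0.0, -2.88]
contact_force: [-0.6, -0.2, -2.7]
grip_width: 50.0
```

>>> {"method": "carry_out", "body": {
  "xyz": [
    [0,0,0.08],
    [0,0,0.08],
    [0,0,0],
    [0,0,0]
  ],
  "dr": [
    [0,0,0],
    [0,0,0],
    [0,0,0],
    [0,0,0]
  ]
}}

```text
time: 11.3
tool_pos: [398.6, -242.1, 37.9]
tcp_rot: [-3.142, 0.0, -2.881]
contact_force: [-0.5, 0.3, -3.5]
grip_width: 49.7
```

```bash
python3 - <<'E'
from plant import get_obs, capture
from h import *
o=get_obs();print(o["tool_pos"],o["contact_force"],o["moment"])
c=capture("scene");cv2.imwrite("pics/scene5.png",cv2.resize(c["image"][170:320,220:420],None,fx=4,fy=4))
E
```

```text
[ 398.56729373 -242.0543275    37.85655577] [-0.45644864  0.31728945 -3.47180654] [ 0.04786061  0.08124969 -0.00597565]
```

View pics/scene5.png

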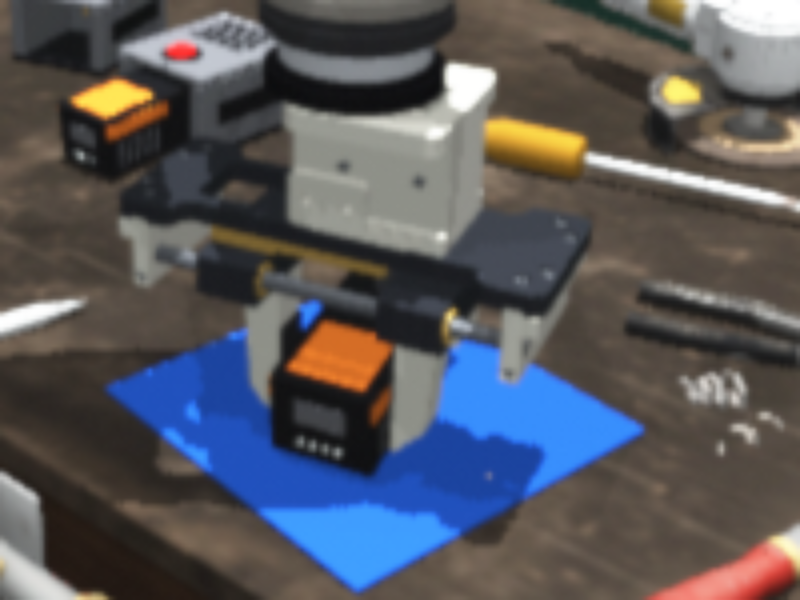

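>>> {"method": "carry_out", "body": {
  "xyz": [
    [0,0,0.05],
    [0,0,0.04],
    [0,0,0.03],
    [0,0,0],
    [0,0,0]
  ],
  "dr": [
    [0,0,0],
    [0,0,0],
    [0,0,0],
    [0,0,0],
    [0,0,0]
  ]
}}

```text
time: 11.98
tool_pos: [399.3, -241.9, 31.4]
tcp_rot: [-3.141, 0.002, -2.881]
contact_force: [2.1, 4.9, 7.9]
grip_width: 49.7
```

>>> {"method": "carry_out", "body": {
  "xyz": [
    [0,0,0.02],
    [0,0,0],
    [0,0,0]
  ],
  "dr": [
    [0,0,0],
    [0,0,0],
    [0,0,0]
  ]
}}

```text
time: 12.35
tool_pos: [399.7, -241.8, 30.7]
tcp_rot: [-3.14, 0.002, -2.881]
contact_force: [2.8, 5.9, 11.9]
grip_width: 49.7
```

Contact is made (about 12 N up). Releasing.

>>> {"method": "carry_out", "body": {
  "xyz": [
    [0,0,0],
    [0,0,0],
    [0,0,0],
    [0,0,0],
    [0,0,0],
    [0,0,0],
    [0,0,0],
    [0,0,0]
  ],
  "dr": [
    [0,0,0],
    [0,0,0],
    [0,0,0],
    [0,0,0],
    [0,0,0],
    [0,0,0],
    [0,0,0],
    [0,0,0]
  ],
  "gripper": 1
}}

```text
time: 13.35
tool_pos: [398.5, -242.0, 29.4]
tcp_rot: [3.142, 0.0, -2.88]
contact_force: [-0.7, -0.3, 0.5]
grip_width: 92.0
```

>>> {"method": "carry_out", "body": {
  "xyz": [
    [0,0,-0.1],
    [0,0,-0.2],
    [0,0,-0.4],
    [0,0,-0.5],
    [0,0,-0.5],
    [0,0,-0.5],
    [0,0,-0.5],
    [0,0,0]
  ],
  "dr": [
    [0,0,0],
    [0,0,0],
    [0,0,0],
    [0,0,0],
    [0,0,0],
    [0,0,0],
    [0,0,0],
    [0,0,0]
  ]
}}

```text
time: 14.35
tool_pos: [399.4, -242.8, 194.2]
tcp_rot: [-3.137, 0.003, -2.88]
contact_force: [0.2, -0.5, -0.0]
grip_width: 91.7
```

>>> {"method": "carry_out", "body": {
  "xyz": [
    [0,0.8,0],
    [0,0.8,0],
    [0,0.8,0],
    [0,0.8,0],
    [0,0.8,0],
    [0,0,0]
  ],
  "dr": [
    [0,0,0],
    [0,0,0],
    [0,0,0],
    [0,0,0],
    [0,0,0],
    [0,0,0]
  ]
}}

```text
time: 15.1
tool_pos: [334.8, -7.7, 191.0]
tcp_rot: [3.14, -0.001, -2.876]
contact_force: [0.4, -0.6, -0.2]
grip_width: 91.8
```

```bash
python3 - <<'E'
from plant import get_obs, capture
from h import *
o=get_obs();print(o["time"],o["tool_pos"],o["contact_force"])
c=capture("scene");cv2.imwrite("pics/scene6.png",cv2.resize(c["image"][170:320,220:420],None,fx=4,fy=4))
t=capture("top");pickle.dump(t,open("top6.pkl","wb"));cv2.imwrite("pics/top6.png",cv2.resize(t["image"][120:300,220:430],None,fx=3.3,fy=3.3))
m=cv2.inRange(cv2.cvtColor(t["image"],cv2.COLOR_BGR2HSV),(8,80,120),(35,255,255));m[:195]=0;m[:,:320]=0;m[:,410:]=0;m[290:]=0
k,l,s,ce=cv2.connectedComponentsWithStats(m);i=1+s[1:,4].argmax();w=pix2w(t,np.argwhere(l==i)[:,::-1],45);print(ce[i],w.mean(0),cv2.minAreaRect(w[:,:2].astype(np.float32)))
E
```

```text
15.1 [334.80423176  -7.74023622 190.9822608 ] [ 0.36264103 -0.58325035 -0.176835  ]
[372.91289199 255.50174216] [ 398.24643483 -244.68330655   45.        ] ((398.21490478515625, -244.66444396972656), (42.16023254394531, 38.25840377807617), 14.749459266662598)
```

View pics/scene6.png

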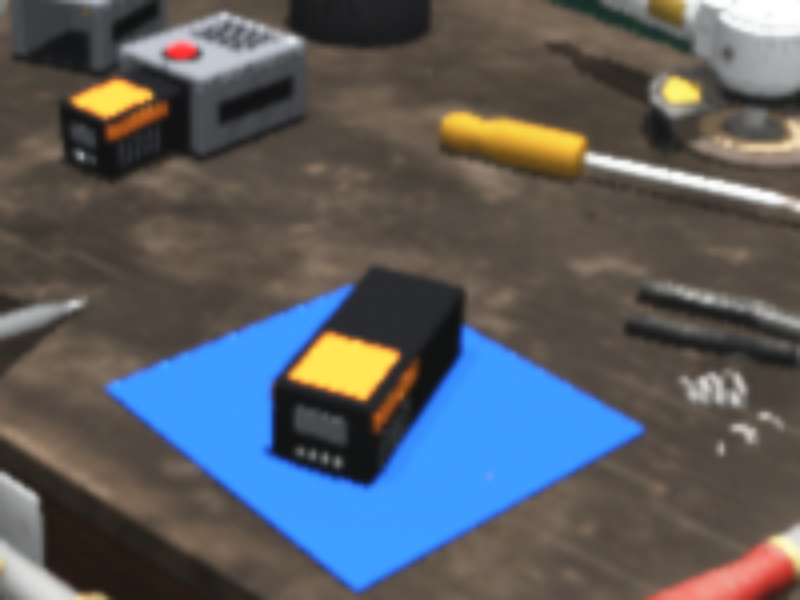

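View pics/top6.png

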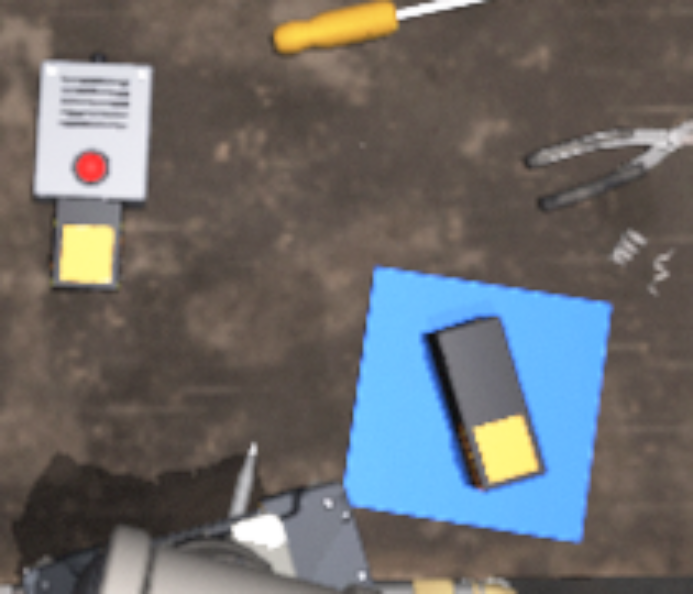

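The pack lies flat and well centred on the mat, about (432,-236) against a mat centre of (429.5,-234). The red-lamp pack is in place and the arm is clear.

```bash
python3 - <<'E'
from plant import close_job
print(close_job())
E
```

```text
the job is handed in; nothing more can be done
None
```

I slid the pack about 125 mm straight out of the green-lamp charger, carried it to the blue mat, set it down gently and released it. I handed the job in at about 15 s of the 42 s allowed; no verdict was reported.

- **Position:** the last pictures show the pack lying flat on its underside. From the top camera its centre is about 3 mm from the mat's centre.
- **Forces:** contact at set-down read about 12 N, and the arm was clear with near-zero force when I handed in.
- **Other objects:** the red-lamp pack looks unmoved in its charger in the last pictures; I judged this by eye and did not measure it. The yellow look-alike was not touched.
- **Disagreements:** the top and wrist cameras differed by about 3 mm on the pack's position, and contact came about 2–3 mm higher than I had worked out. I think the pack was drooping slightly in the grip; it settled flat on release.

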